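# Turn a cleaned trackball a quarter turn in its dish under the inspection camera

### The arm

A 6-joint arm with a two-finger parallel gripper is mounted at the origin on the work surface. World frame = base frame: x ahead of the robot, y to its left, z up, the work surface at z = 0. Lengths are in m, angles in degrees, forces in N, time in s.
With the tool pointing down it reaches from about 0.325 to 0.85 m from the base axis. Payload 15.5 kg.
Tool frame: the origin (TCP) lies between the finger pads; the fingertips stand ctrl.tcp_to_tips ahead of it and the grasp point (between the pads) lies 11 mm behind it (ctrl.tcp_to_tips is the distance from the TCP to the fingertips, in m); z points along the fingers, y is the line along which they close (so a half turn about z gives the same grasp; the last joint's range is limited). The gripper opens to 91 mm and grips with 3 to 60 N. Pads are 32 mm wide; open, the fingers measure 118 mm over their backs; the gripper's body (76 mm by 178 mm) begins 60 mm behind the grasp point.
Start: joints at [63.169, 28.281, 77.091, -0, 74.628, -5.472], TCP at [0.228, 0.582, 0.222] pointing down, gripper open.
Joint ranges: [-166.48, 166.48], [-47.26, 123.95], [12.59, 153.08], [-70.14, 250.14], [6.76, 159.57], [-176.63, 176.63]. Speed limits (degrees/s): [108.29, 108.29, 147.25, 172.46, 172.46, 172.46].

### API

Orientations are given as [roll, pitch, yaw] about the fixed x, y, z axes, in that order (R = Rz(yaw) Ry(pitch) Rx(roll)).
In Python, from plant import ctrl gives the robot as it stands. The module is installed in compiled form; this text tells all that it offers.
- The arm moves only by the shell command python3 -m pendant 'ROWS' [FORCE]. ROWS is JSON, a list of rows, each a list of 3 entries, a list of its own where there are three numbers: the turn, a rotation vector about the tool's x, y, z in degrees, then the shift along the tool's x, y, z in m, then the closure in counts, from 0 (fully open) to 255 (shut). In form: [[[wx, wy, wz], [dx, dy, dz], hand], ...]. A call has 1 to 12 rows; each row shifts and turns the commanded pose from where the row before left it, along the tool's axes as they then stand; what a row does not reach is not made up. A row lasts 1/12 s, in which the tool goes at most 41.7 mm and 7.16 degrees, less where a joint would pass 70% of its speed; a pose out of reach is approached as far as the arm can. A call is refused whole if a number of a shift passes 0.0417 or a number of a turn 7.16, either way. A call with a gripper value outside its range is refused whole. The fingers move at their own pace and stop on an object; FORCE is the grip in N (left out, the last holds). Time passes only in rows, so rows that do not move let the fingers close. It gives the time, the measured TCP pose, the force, the opening and the grip force at its end, in the units of the state.
- ctrl.observe(): the state, without advancing time (a new reading comes with each control period).
- ctrl.read_camera(name): name is "scene" or "top"; returns (picture, depth): 420x560x3 uint8, blue, green, red; 420x560 float32, m along the optical axis (not along the pixel's ray), 0 where there is no reading.
- ctrl.camera_model(name): a dict with "fx", "fy", "cx", "cy" (pixels), "k1" (the pictures are not rectified: a ray, as slopes to the right and down, at radius r is drawn at 1 + k1 r^2 times it, then the intrinsics apply), "cam_to_world" (4x4, takes a point from camera to world coordinates). Camera axes: x right, y down, z forward; pixel columns grow to the right and rows downward; lengths in m; the calibration is good to about 2 mm. A picture is of the moment at which its call begins. camera_model takes no time and is no camera call.
- ctrl.job_done(): hands the job in; it is judged then, once.
The state is a dict: "clock": time; "qpos": joint angles; "qd": joint speeds; "joint_torque": joint torques, N m; "eef_pos": TCP position; "tcp_rot": TCP orientation; "wrist_force": force on the tool from outside, world axes, zero at the start; "torque": the same for the moment, N m; "gripper_width": finger opening in m; "gripper_force": force on a finger pad.
Only numpy, scipy, OpenCV 4.12 (cv2) and the standard library are available. Lean on these libraries where they do the work, as an engineer would, in place of code of your own. Each camera call takes 0.05 s, during which the arm holds its last target. There are 200 camera calls.

### The job

Pick up the small dish by its blue handle and hold it level, with the loose red ball lying centred in it, so that the ball is in the inspection camera's focus with the handle pointing straight away from the camera; keep it still there for a second for the first picture. Then, with the ball staying in focus, turn the dish on the spot through a quarter turn until the handle points across the camera's line of sight towards your own side (the robot), and finish while still holding it there, level and still, ball centred. Do not touch the polished ball, knock the camera stand or shift the other things on the bench.

Things in the scene. Friction and masses are not known exactly. Their poses are not given: they have to be found in the camera images.
- dish: round shallow aluminium dish, 107 mm across, rim 20 mm up, on a flat 70 mm foot, with one straight blue bar handle; about 0.14 kg. Origin: centre of the underside; z up; x from the centre out along the handle. The inside slopes to the middle (9 degrees within 28 mm, then 24), so the ball stays centred unless the dish is tilted more than a few degrees or jerked
- dish_grip (a point): middle of the dish's blue handle: a bar 64 mm long (along the dish's x), 16 mm wide and 20 mm high, centred 96 mm from the dish's centre and 30 mm above its underside (10 mm of bar above and below this point). Solid, to be gripped firmly (40 N); free bench on both sides. Axes as the dish's
- dish_seat (a point): where the ball's centre lies when it is centred in the dish: on the dish's axis, 24 mm above its underside
- ball: polished red trackball ball, 38 mm in diameter, about 0.045 kg, lying loose in the dish. Origin: its centre (its axes turn as it rolls)
- stand: fixed inspection camera stand: white base plate 330 x 140 x 12 mm (x from -70 to 260 mm) with a white round stage disc, 76 mm, marked with a black cross; at the other end (x = 225 mm) a steel post 290 mm high. Origin: on the bench right under the cross. x: level, from cross to post; y: level, square to x, towards the robot's side; z up
- lens (a point): middle of the front lens of the stand's white camera barrel (52 mm ring light round it): 113 mm along the stand's x from the cross, 215 mm above the bench. The barrel looks 30 degrees below level towards -x, at the focus point, and rises backwards from the lens to the post. Axes as the stand's
- focus (a point): the camera's focus point, where the ball's centre belongs: 150 mm above the bench straight over the stage's cross, 130 mm in front of the lens. Axes as the stand's
- housing: black square trackball housing, 64 x 64 x 26 mm with a 43 mm round well. Bystander; origin: centre of its underside
- bezel: grey retaining ring of the trackball, 56 mm across, 6 mm thick. Bystander; origin: centre of its underside
- screwdriver: screwdriver 170 mm long with a yellow handle. Bystander; origin: centre of its underside
- tweezers: steel tweezers, 125 mm long, 8 mm high. Bystander; origin: centre of its underside
- jar: small amber glass jar with a black cap, 36 mm across, 45 mm tall. Bystander; origin: centre of its underside
- board: green circuit board 100 x 140 mm on four short feet, with two orange capacitors; 30 mm high overall. Bystander; origin: centre of its underside
- reel: grey solder reel 54 mm across, 40 mm tall. Bystander; origin: centre of its underside
- meter: orange hand multimeter lying on its back, 170 x 82 x 43 mm. Bystander; origin: centre of its underside
Not all that is in view belongs to the job. There is more than one size of the dish; the one meant has the size given above. Several things have the shape of the ball; the one meant has the colours described above.

How it is judged (in metres and radians):
On the way, in this order (a step that is already met when the one before it is completed fails the run):
1. the dish is held level in the air with the centred ball in the camera's focus, the handle pointing straight away from the camera, and kept still (angle between dish's own z axis and vertical below 0.12 rad and horizontal distance between dish_seat and ball below 0.008 m and height (world z) of dish above 0.09 m and contact force between dish and stand below 0.2 N and contact force between the fingers and dish above 1 N and distance between ball and focus below 0.02 m and angle between the x axis of dish and the x axis of stand, either way round below 0.2 rad and x of dish_grip in the frame of stand below -0.05 m and linear speed of dish below 0.03 m/s and angular speed of dish below 0.15 rad/s), for 0.5 s.
2. half way round the quarter turn, on the spot: the handle points between straight away and across, the ball still near the focus and in the middle of the level dish (angle between dish's own z axis and vertical below 0.2 rad and horizontal distance between dish_seat and ball below 0.015 m and distance between ball and focus below 0.04 m and height (world z) of dish above 0.09 m and contact force between dish and stand below 0.2 N and contact force between the fingers and dish above 1 N and angle between the x axis of dish and the x axis of stand, either way round above 0.55 rad and angle between the x axis of dish and the y axis of stand, either way round above 0.55 rad and y of dish_grip in the frame of stand above 0 m and x of dish_grip in the frame of stand below 0 m), for 0.05 s.
At the end, for the whole second after the job is handed in: Held by the fingers, underside over 90 mm up, not touching the stand; level within 7 degrees, under 30 mm/s and 0.15 rad/s; ball within 8 mm of the dish's axis and 20 mm of the focus; handle towards the robot, square to the line of sight (along the stand's +y) within 11 degrees (angle between dish's own z axis and vertical below 0.12 rad and horizontal distance between dish_seat and ball below 0.008 m and height (world z) of dish above 0.09 m and contact force between dish and stand below 0.2 N and contact force between the fingers and dish above 1 N and distance between ball and focus below 0.02 m and angle between the x axis of dish and the y axis of stand, either way round below 0.2 rad and y of dish_grip in the frame of stand above 0.05 m and linear speed of dish below 0.03 m/s and angular speed of dish below 0.15 rad/s); the arm keeps its last pose, push and grip.
It fails at once if the robot touches the ball (contact force between any of the fingers, the arm and ball above 0.2 N).
It fails at once if the ball rolls out of the middle of the dish (more than 20 mm from its axis) (horizontal distance between dish_seat and ball above 0.02 m).
It fails at once if the dish is tilted more than 15 degrees (angle between dish's own z axis and vertical above 0.26 rad).
It fails at once if the camera stand is knocked (more than 5 N from the robot or the dish) (contact force between any of the fingers, the arm, dish and stand above 5 N).
It fails at once if another thing on the bench is shifted by more than 20 mm (distance of any of housing, bezel, screwdriver, tweezers, jar, board, reel, meter from where it was at the start of the episode above 0.02 m).
It also fails if it takes over 64 s, if anything falls off the work surface, if the arm or the gripper's body presses on something with over 40 N, if the wrist force passes 120 N, or if a joint passes its speed limit or range.

## Working session

There is one attempt and no reset: what is moved stays moved. The work goes in short steps, Python scripts to look and compute and a shell command to move; the robot and the scene stay as the last step left them, time stands still between calls to the robot, and variables do not carry over. Pictures are saved under pics/ and viewed, at most 10 in all, crops included, and the job is handed in when it is done.

```bash
mkdir -p pics
cat > h.py <<'E'
import numpy as np, cv2
from plant import ctrl
from scipy.spatial.transform import Rotation as R
def snap(n,f=None):
    im,d=ctrl.read_camera(n); np.savez(f'{n}.npz',im=im,d=d)
    if f: cv2.imwrite(f'pics/{f}.png',im)
    return im,d
def cloud(n,d):
    m=ctrl.camera_model(n); K=np.array([[m['fx'],0,m['cx']],[0,m['fy'],m['cy']],[0,0,1.]])
    v,u=np.mgrid[:d.shape[0],:d.shape[1]]
    p=cv2.undistortPoints(np.stack([u,v],-1).reshape(-1,1,2).astype(float),K,np.array([m['k1'],0,0,0,0.])).reshape(*d.shape,2)
    P=np.dstack([p[...,0]*d,p[...,1]*d,d]); T=np.array(m['cam_to_world'])
    return P@T[:3,:3].T+T[:3,3]
E
python3 - <<'E'
from h import *
for n in('scene','top'):
    im,d=snap(n,n+'0'); print(n,np.array(ctrl.camera_model(n)['cam_to_world']).round(3))
print(ctrl.observe(),ctrl.tcp_to_tips)
E
```

```text
scene [[-0.784  0.545 -0.297  0.873]
 [ 0.62   0.686 -0.381  0.318]
 [-0.004 -0.483 -0.876  1.116]
 [ 0.     0.     0.     1.   ]]
top [[-0.134 -0.967  0.219  0.302]
 [-0.991  0.131 -0.027 -0.103]
 [-0.002 -0.22  -0.975  1.297]
 [ 0.     0.     0.     1.   ]]
{'clock': 0.1, 'qpos': array([ 6.31669879e+01,  2.83123079e+01,  7.71226828e+01, -9.48772527e-04,
        7.46274325e+01, -5.47149388e+00]), 'qd': array([ 0.03783496, -0.11067145, -0.12140271,  0.09081582, -0.06809847,
        0.02660687]), 'joint_torque': array([ 3.73564180e-03, -8.80228114e+01, -3.82542014e+01,  7.07007456e-02,
        4.83360887e-02,  2.92300047e-05]), 'eef_pos': array([0.22751149, 0.581776  , 0.22139251]), 'tcp_rot': array([-1.79937774e+02, -5.04170377e-03,  1.58638731e+02]), 'wrist_force': array([ 0.17210398, -1.25455356,  0.21887953]), 'torque': array([0.02112212, 0.02661193, 0.02830149]), 'gripper_force': 0.0, 'gripper_width': 0.0912340705591783} 0.008
```

View pics/scene0.png

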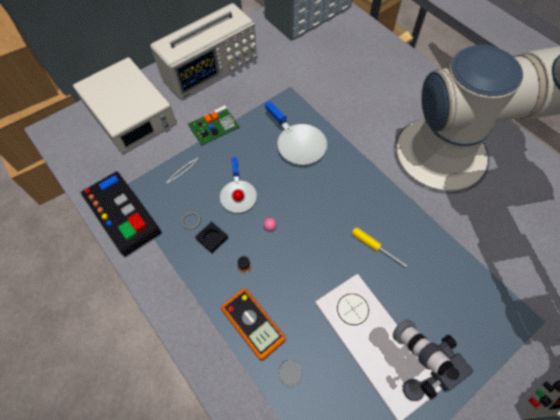

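View pics/top0.png

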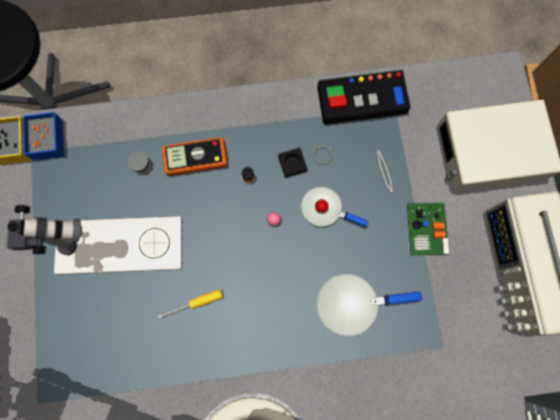

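The scene shows the following:
- **Small dish:** it holds the red ball, at scene (238,195) and top (321,207), with the handle end at top (366,222).
- **Large dish:** a decoy at top (348,304), scene (302,144).
- **Pink ball:** a decoy at top (274,219).
- **Stand cross:** top (154,243), with the camera on the left of the top picture.

The small dish with the red ball is the likely target. I'll check its size by measurement and confirm it in a crop.

Run:
```python
from h import *
for n,box,boxs in(('top',(150,250,280,380),(190,300,20,190)),('scene',(140,225,200,270),(255,420,300,450))):
    z=np.load(n+'.npz'); im,d=z['im'],z['d']; P=cloud(n,d); hsv=cv2.cvtColor(im,cv2.COLOR_BGR2HSV)
    H,S,V=[hsv[...,i].astype(int) for i in range(3)]
    def box_(b): m=np.zeros(d.shape,bool); m[b[0]:b[1],b[2]:b[3]]=1; return m&(d>0)
    b=box_(box)
    blue=b&(H>105)&(H<125)&(S>170)&(P[...,2]>.03)
    q=P[blue]; c,(w,h),a=cv2.minAreaRect((q[:,:2]*1000).astype(np.float32)); print(n,'handle',np.round(c,1),w,h,a,np.percentile(q[:,2],[10,50,95]))
    v=np.linalg.svd(q[:,:2]-q[:,:2].mean(0))[2][0]; print(' axis',np.degrees(np.arctan2(v[1],v[0])), q[:,:2].mean(0))
    red=b&((H<6)|(H>174))&(S>180)&(V>60); q=P[red]
    from scipy.optimize import least_squares
    s=least_squares(lambda x:np.linalg.norm(q-x,axis=1)-.019,q.mean(0)-[0,0,.01],loss='soft_l1',f_scale=.002).x; print(' ball',s.round(4),len(q))
    rim=b&(S<60)&(V>130)&(P[...,2]>.014)&(P[...,2]<.03); q=P[rim]
    c,r=cv2.minEnclosingCircle((q[:,:2]*1000).astype(np.float32)); print(' dish',c,r)
    b=box_(boxs)&(S<60)&(V>120)&(P[...,2]>.005)&(P[...,2]<.02); q=P[b]
    print(' stand',cv2.minAreaRect((q[:,:2]*1000).astype(np.float32)),np.median(q[:,2]))
    for uv in ([(154,243)] if n=='top' else [(352,309)]): print(' cross',P[uv[1],uv[0]])
    bz=box_(boxs)&(P[...,2]>.1); q=P[bz]; print(' barrel',q.min(0),q.max(0),q.mean(0))
im=cv2.imread('pics/top0.png'); a=cv2.resize(im[170:340,250:440],None,fx=3,fy=3,interpolation=cv2.INTER_CUBIC); cv2.imwrite('pics/c1.png',a)
a=cv2.resize(im[180:300,0:200],None,fx=4,fy=4,interpolation=cv2.INTER_CUBIC); cv2.imwrite('pics/c2.png',a)
```

```text
top handle [ 536.2 -340.8] 57.708648681640625 15.451349258422852 59.41694259643555 [0.03425694 0.03933982 0.04341145]
 axis -121.41496015050191 [ 0.5349061  -0.33984245]
 ball [ 0.5874 -0.2582  0.0236] 103
 dish (586.3916625976562, -263.782958984375) 58.65715408325195
 stand ((565.5472412109375, 318.057861328125), (440.4150695800781, 290.0640563964844), 82.2439193725586) 0.011321389742448229
 cross [0.54743091 0.19070982 0.01362502]
 barrel [0.51017723 0.29303519 0.10146375] [0.62020962 0.42288952 0.29037238] [0.55788509 0.36346858 0.25357063]
scene handle [ 538.2 -338.7] 60.08281326293945 13.708479881286621 60.327796936035156 [0.0354646  0.0389216  0.04180418]
 axis 59.861346608062206 [ 0.53891442 -0.33754041]
 ball [ 0.5865 -0.259   0.0239] 79
 dish (570.1251831054688, -230.35877990722656) 86.34642791748047
 stand ((543.3216552734375, 259.93475341796875), (394.99407958984375, 362.20867919921875), 50.63460922241211) 0.010863571582488518
 cross [0.54965716 0.19106669 0.00890241]
 barrel [0.51074987 0.29525282 0.1000463 ] [0.62244371 0.43455654 0.2924983 ] [0.57319306 0.36945802 0.25759308]
```

View pics/c1.png

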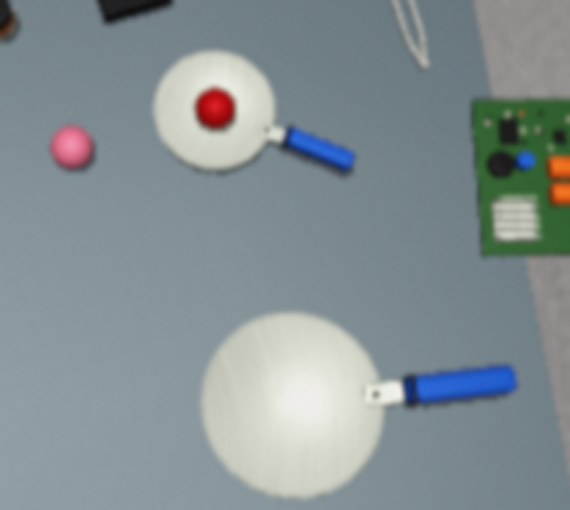

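View pics/c2.png

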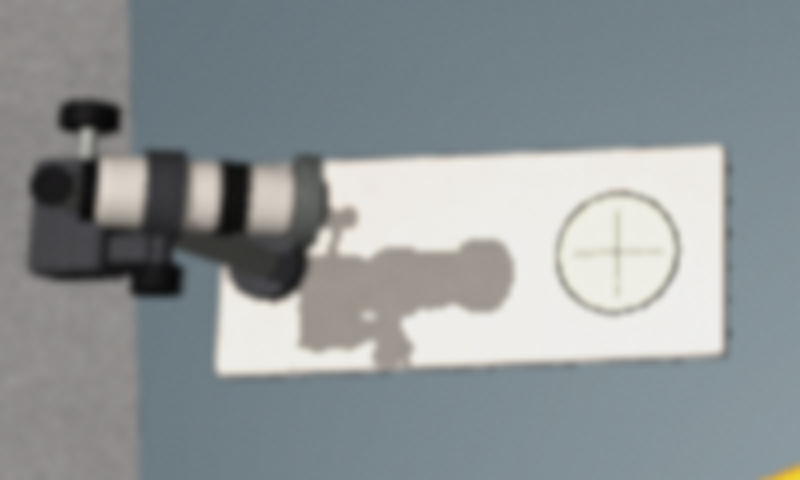

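Crop 1 confirms the target: the small dish at crop (215,110), about 41 px across, which is about 107 mm, with the red ball in it. The large one at (292,404) is about 160 mm and the ball at (72,148) is pink. Crop 2 shows the stand cross at (617,252), with the plate axis about 84.4° in the world.

I'll move over the handle, translating first.

```bash
python3 -m pendant '[[[0,0,0],[-0.0108,-0.0125,0],0],[[0,0,0],[-0.0208,-0.0249,0],0],[[0,0,0],[-0.0208,-0.0249,0],0],[[0,0,0],[-0.0208,-0.0249,0],0],[[0,0,0],[-0.0208,-0.0249,0],0],[[0,0,0],[-0.0208,-0.0249,0],0],[[0,0,0],[-0.0208,-0.0249,0],0],[[0,0,0],[-0.0208,-0.0249,0],0],[[0,0,0],[-0.0208,-0.0249,0],0],[[0,0,0],[-0.0208,-0.0249,0],0],[[0,0,0],[-0.0208,-0.0249,0],0],[[0,0,0],[-0.0208,-0.0249,0],0]]' 40
python3 -m pendant '[[[0,0,0],[-0.0208,-0.0249,0],0],[[0,0,0],[-0.0208,-0.0249,0],0],[[0,0,0],[-0.0208,-0.0249,0],0],[[0,0,0],[-0.0208,-0.0249,0],0],[[0,0,0],[-0.0208,-0.0249,0],0],[[0,0,0],[-0.0208,-0.0249,0],0],[[0,0,0],[-0.0208,-0.0249,0],0],[[0,0,0],[-0.0208,-0.0249,0],0],[[0,0,0],[-0.0208,-0.0249,0],0],[[0,0,0],[-0.0208,-0.0249,0],0],[[0,0,0],[-0.0208,-0.0249,0],0],[[0,0,0],[-0.0208,-0.0249,0],0]]'
python3 -m pendant '[[[0,0,0],[-0.0208,-0.0249,0],0],[[0,0,0],[-0.0208,-0.0249,0],0],[[0,0,0],[-0.0208,-0.0249,0],0],[[0,0,0],[-0.0208,-0.0249,0],0],[[0,0,0],[-0.0208,-0.0249,0],0],[[0,0,0],[-0.0108,-0.0125,0],0],[[0,0,5],[0,0,0],0],[[0,0,5],[0,0,0],0],[[0,0,5],[0,0,0],0],[[0,0,5],[0,0,0],0],[[0,0,5],[0,0,0],0],[[0,0,5],[0,0,0],0]]'
python3 -m pendant '[[[0,0,6],[0,0,0],0],[[0,0,6],[0,0,0],0],[[0,0,6],[0,0,0],0],[[0,0,6],[0,0,0],0],[[0,0,6],[0,0,0],0],[[0,0,6],[0,0,0],0],[[0,0,6],[0,0,0],0],[[0,0,6],[0,0,0],0],[[0,0,6],[0,0,0],0],[[0,0,6],[0,0,0],0],[[0,0,6],[0,0,0],0],[[0,0,3.6],[0,0,0],0]]'
```

```text
clock: 1.1
eef_pos: [0.3465, 0.2266, 0.2219]
tcp_rot: [-180.0, -0.0, 158.7]
wrist_force: [1.0, 0.1, -0.8]
gripper_width: 0.0911
gripper_force: 0.0
clock: 2.1
eef_pos: [0.4701, -0.1428, 0.2218]
tcp_rot: [180.0, -0.0, 158.6]
wrist_force: [0.7, 0.9, 0.3]
gripper_width: 0.0909
gripper_force: 0.0
clock: 3.1
eef_pos: [0.5269, -0.3104, 0.2216]
tcp_rot: [-180.0, -0.0, 128.4]
wrist_force: [-0.0, -0.5, 0.1]
gripper_width: 0.0912
gripper_force: 0.0
clock: 4.1
eef_pos: [0.5269, -0.3104, 0.2216]
tcp_rot: [-180.0, -0.0, 58.7]
wrist_force: [0.6, -0.4, -1.2]
gripper_width: 0.0912
gripper_force: 0.0
```

```bash
python3 -m pendant '[[[0,0,0],[-0.005,0.006,0.01],0],[[0,0,0],[-0.005,0.006,0.02],0],[[0,0,0],[-0.005,0.006,0.02],0],[[0,0,0],[-0.005,0.006,0.02],0],[[0,0,0],[0,0,0.02],0],[[0,0,0],[0,0,0.01],0],[[0,0,0],[0,0,0.01],0],[[0,0,0],[0,0,0.01],0],[[0,0,0],[0,0,0],0]]'
python3 - <<'E'
from h import *
im,d=snap('top'); im2,d2=snap('scene')
a=cv2.resize(im[150:270,270:400],None,fx=3.5,fy=3.5,interpolation=cv2.INTER_CUBIC)
b=cv2.resize(im2[120:240,190:280],None,fx=3.5,fy=3.5,interpolation=cv2.INTER_CUBIC)
cv2.imwrite('pics/c3.png',np.hstack([a,b]))
E
```

```text
clock: 4.85
eef_pos: [0.5368, -0.3395, 0.1003]
tcp_rot: [-179.9, -0.0, 59.1]
wrist_force: [-0.2, 1.0, 0.1]
gripper_width: 0.0915
gripper_force: 0.0
```

View pics/c3.png

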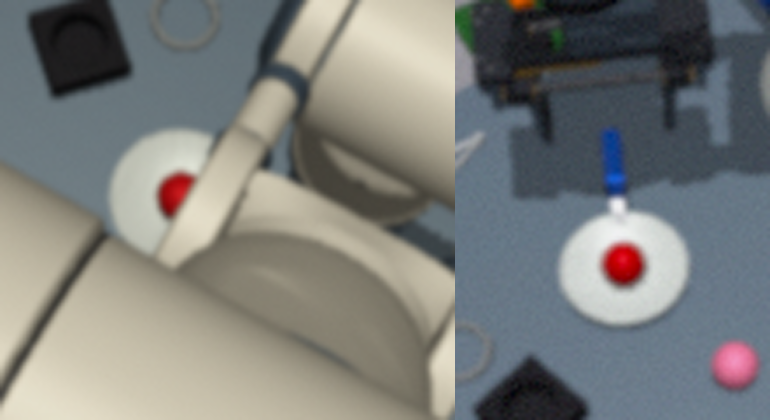

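The scene half of the crop shows the fingers at about (545,130) and (668,115), straddling the handle at (613,160). The ball is centred at (624,265), so I'll go down and grip.

```bash
python3 -m pendant '[[[0,0,0],[0,0,0.01],0],[[0,0,0],[0,0,0.015],0],[[0,0,0],[0,0,0.015],0],[[0,0,0],[0,0,0.015],0],[[0,0,0],[0,0,0.015],0],[[0,0,0],[0,0,0.009],0],[[0,0,0],[0,0,0],60],[[0,0,0],[0,0,0],110],[[0,0,0],[0,0,0],140],[[0,0,0],[0,0,0],160],[[0,0,0],[0,0,0],175],[[0,0,0],[0,0,0],185]]' 40
python3 -m pendant '[[[0,0,0],[0,0,0],190],[[0,0,0],[0,0,0],195],[[0,0,0],[0,0,0],200],[[0,0,0],[0,0,0],205],[[0,0,0],[0,0,0],210],[[0,0,0],[0,0,0],215],[[0,0,0],[0,0,0],225],[[0,0,0],[0,0,0],240],[[0,0,0],[0,0,0],255],[[0,0,0],[0,0,0],255],[[0,0,0],[0,0,0],255],[[0,0,0],[0,0,0],255]]' 40
python3 - <<'E'
from h import *
im2,d2=snap('scene')
E
```

```text
clock: 5.95
eef_pos: [0.5376, -0.3402, 0.0235]
tcp_rot: [179.9, 0.0, 59.0]
wrist_force: [0.1, -0.2, -0.4]
gripper_width: 0.0538
gripper_force: 0.0
clock: 6.95
eef_pos: [0.5374, -0.34, 0.0229]
tcp_rot: [180.0, 0.0, 59.0]
wrist_force: [0.7, -0.3, -0.6]
gripper_width: 0.0159
gripper_force: 40.0
```

```bash
python3 -m pendant '[[[0,0,0],[0,0,-0.002],255],[[0,0,0],[0,0,-0.005],255],[[0,0,0],[0,0,-0.008],255],[[0,0,0],[0,0,-0.012],255],[[0,0,0],[0,0,-0.014],255],[[0,0,0],[0,0,-0.016],255],[[0,0,0],[0,0,-0.016],255],[[0,0,0],[0,0,-0.016],255],[[0,0,0],[0,0,-0.014],255],[[0,0,0],[0,0,-0.011],255],[[0,0,0],[0,0,-0.008],255],[[0,0,0],[0,0,-0.004],255]]' 40
cat > m.py <<'E'
from h import *
from scipy.optimize import least_squares
import sys
def meas(pic=None):
    """ball (world), dish tilt from rim fit, relation to the tool; scene camera"""
    im,d=snap('scene'); P=cloud('scene',d); hsv=cv2.cvtColor(im,cv2.COLOR_BGR2HSV); H,S,V=[hsv[...,i].astype(int) for i in range(3)]
    o=ctrl.observe(); t=np.array(o['eef_pos']); M=R.from_euler('xyz',o['tcp_rot'],degrees=True).as_matrix()
    e=t+.096*M[:,0]  # expected dish axis, handle along -tool x
    near=(d>0)&(np.linalg.norm(P[...,:2]-e[:2],axis=2)<.08)&(abs(P[...,2]-t[2])<.06)
    q=P[near&((H<6)|(H>174))&(S>180)&(V>50)]
    b=least_squares(lambda x:np.linalg.norm(q-x,axis=1)-.019,q.mean(0)-[0,0,.01],loss='soft_l1',f_scale=.002).x
    w=P[near&(S<70)&(V>110)&(abs(P[...,2]-(t[2]-.005))<.03)]; w=w[np.linalg.norm(w[:,:2]-b[:2],axis=1)>.024]
    # cone wall fit: z = c + n.xy + f(r) profile
    c0=b.copy(); r=lambda p:np.linalg.norm(p,axis=1)
    def f(x):
        p=w[:,:2]-x[:2]; rr=r(p); pr=np.where(rr<.028,rr*np.tan(np.radians(9)),.028*np.tan(np.radians(9))+(rr-.028)*np.tan(np.radians(24)))
        return (w[:,2]-x[2]-p@x[3:]-pr)
    s=least_squares(f,[b[0],b[1],b[2]-.019,0,0],loss='soft_l1',f_scale=.001)
    print('tcp',t.round(4),'yaw',o['tcp_rot'],'ball',b.round(4),len(q),'ball in tool',(M.T@(b-t)).round(4))
    print('dish fit centre',s.x[:3].round(4),'slope deg',np.degrees(s.x[3:]).round(1),len(w),'grip',o['gripper_force'],o['gripper_width'])
    if pic:
        ys,xs=np.where(near); y,x=int(ys.mean()),int(xs.mean())
        cv2.imwrite(f'pics/{pic}.png',cv2.resize(im[max(0,y-70):y+70,max(0,x-90):x+90],None,fx=4,fy=4,interpolation=cv2.INTER_CUBIC))
if __name__=='__main__': meas(sys.argv[1] if len(sys.argv)>1 else None)
E
python3 m.py c4
```

```text
clock: 8.0
eef_pos: [0.5377, -0.3403, 0.1506]
tcp_rot: [179.9, 0.0, 59.0]
wrist_force: [0.2, 0.0, -1.8]
gripper_width: 0.0155
gripper_force: 40.0
tcp [ 0.5378 -0.3403  0.1505] yaw [1.79903094e+02 1.05739760e-02 5.90394506e+01] ball [ 0.5877 -0.2593  0.1515] 100 ball in tool [ 0.0951  0.0012 -0.001 ]
dish fit centre [ 0.5873 -0.255   0.1316] slope deg [0.6 1.9] 847 grip 39.97809112071991 0.015976042690482636
```

View pics/c4.png

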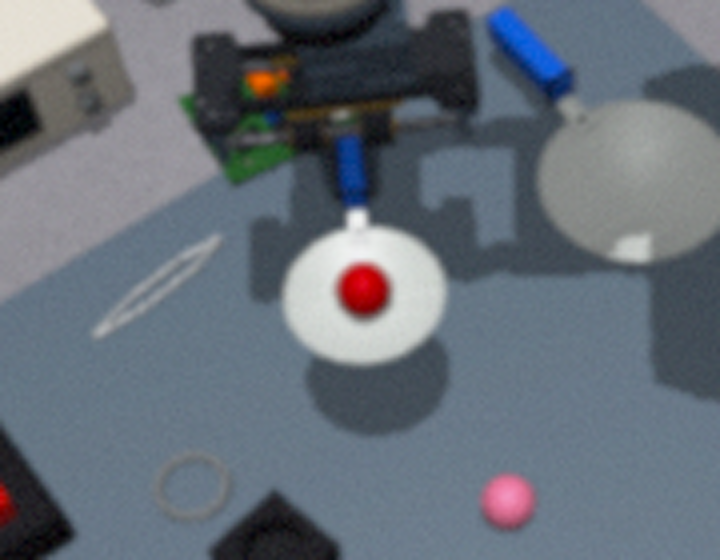

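The dish is held level. The ball at (363,290) is in the middle of the rim ellipse at (364,294). Next I'll work out smooth rows for the carry.

```bash
cat > plan.py <<'E'
import numpy as np
def plan(t0,yaw0,p1,yaw1,n,off=(.0951,.0012)):
    ax=lambda y:np.array([[np.cos(y),np.sin(y)],[np.sin(y),-np.cos(y)]])  # rows tool x,y
    t=np.array(t0[:2]);z=t0[2];y=np.radians(yaw0);y0=y;y1=np.radians(yaw1)
    p0=t+np.array(off)@ax(y);p1=np.array(p1);z0=z
    rows=[]
    for i in range(1,n+1):
        s=i/n;s=s**3*(10-15*s+6*s*s)
        w=round(-np.degrees(y0+(y1-y0)*s-y),1); yn=y-np.radians(w)
        tt=p0+(p1[:2]-p0)*s-np.array(off)@ax(yn)
        d=np.round(ax(y)@(tt-t),4); dz=round(-(z0+(p1[2]-z0)*s-z),4)
        rows.append(f'[[0,0,{w:g}],[{d[0]:g},{d[1]:g},{dz:g}],255]'); t=t+d@ax(y);z-=dz;y=yn
    for k in range(0,n,12): print('['+','.join(rows[k:k+12])+']')
E
python3 -c "
from plan import *
plan((.5378,-.3403,.1506),59.0,(.5485,.191,.149),84.4,36)"
```

```text
[[[0,0,-0],[0.0001,-0.0001,0],255],[[0,0,-0],[0.0005,-0.0003,0],255],[[0,0,-0.1],[0.0013,-0.0008,0],255],[[0,0,-0.2],[0.0023,-0.0014,0],255],[[0,0,-0.2],[0.0037,-0.0023,0],255],[[0,0,-0.4],[0.0051,-0.003,0.0001],255],[[0,0,-0.5],[0.0068,-0.0039,-0],255],[[0,0,-0.5],[0.0084,-0.005,0],255],[[0,0,-0.7],[0.0101,-0.0057,0.0001],255],[[0,0,-0.8],[0.0119,-0.0065,0],255],[[0,0,-0.9],[0.0135,-0.0071,0.0001],255],[[0,0,-1],[0.0152,-0.0077,0],255]]
[[[0,0,-1.1],[0.0166,-0.0081,0.0001],255],[[0,0,-1.2],[0.018,-0.0082,0.0001],255],[[0,0,-1.2],[0.0192,-0.0084,0.0001],255],[[0,0,-1.3],[0.0201,-0.0081,0],255],[[0,0,-1.3],[0.0209,-0.008,0.0001],255],[[0,0,-1.3],[0.0213,-0.0076,0.0001],255],[[0,0,-1.3],[0.0216,-0.0072,0.0001],255],[[0,0,-1.3],[0.0215,-0.0065,0.0001],255],[[0,0,-1.3],[0.0212,-0.0058,0],255],[[0,0,-1.2],[0.0206,-0.0053,0.0001],255],[[0,0,-1.2],[0.0196,-0.0045,0.0001],255],[[0,0,-1.1],[0.0185,-0.0038,0.0001],255]]
[[[0,0,-1],[0.0171,-0.0032,0],255],[[0,0,-0.9],[0.0155,-0.0026,0.0001],255],[[0,0,-0.8],[0.0138,-0.0021,0],255],[[0,0,-0.7],[0.0119,-0.0017,0.0001],255],[[0,0,-0.5],[0.01,-0.0014,0],255],[[0,0,-0.5],[0.0081,-0.0008,0],255],[[0,0,-0.4],[0.0062,-0.0006,0.0001],255],[[0,0,-0.2],[0.0044,-0.0006,-0],255],[[0,0,-0.2],[0.0029,-0.0002,-0],255],[[0,0,-0.1],[0.0015,-0.0001,-0],255],[[0,0,0],[0.0006,-0.0001,-0],255],[[0,0,-0],[0.0001,-0,0],255]]
```

```bash
python3 -m pendant '[[[0,0,0],[0.0006,-0.0004,0],255],[[0,0,-0.1],[0.0013,-0.0008,0],255],[[0,0,-0.2],[0.0023,-0.0014,0],255],[[0,0,-0.2],[0.0037,-0.0023,0],255],[[0,0,-0.4],[0.0051,-0.003,0],255],[[0,0,-0.5],[0.0068,-0.0039,0],255],[[0,0,-0.5],[0.0084,-0.005,0],255],[[0,0,-0.7],[0.0101,-0.0057,0],255],[[0,0,-0.8],[0.0119,-0.0065,0],255],[[0,0,-0.9],[0.0135,-0.0071,0],255],[[0,0,-1],[0.0152,-0.0077,0],255],[[0,0,-1.1],[0.0166,-0.0081,0.0001],255]]' 40
python3 -m pendant '[[[0,0,-1.2],[0.018,-0.0082,0.0001],255],[[0,0,-1.2],[0.0192,-0.0084,0.0001],255],[[0,0,-1.3],[0.0201,-0.0081,0.0001],255],[[0,0,-1.3],[0.0209,-0.008,0.0001],255],[[0,0,-1.3],[0.0213,-0.0076,0.0001],255],[[0,0,-1.3],[0.0216,-0.0072,0.0001],255],[[0,0,-1.3],[0.0215,-0.0065,0.0001],255],[[0,0,-1.3],[0.0212,-0.0058,0.0001],255],[[0,0,-1.2],[0.0206,-0.0053,0.0001],255],[[0,0,-1.2],[0.0196,-0.0045,0.0001],255],[[0,0,-1.1],[0.0185,-0.0038,0.0001],255],[[0,0,-1],[0.0171,-0.0032,0.0001],255]]'
python3 -m pendant '[[[0,0,-0.9],[0.0155,-0.0026,0.0001],255],[[0,0,-0.8],[0.0138,-0.0021,0.0001],255],[[0,0,-0.7],[0.0119,-0.0017,0.0001],255],[[0,0,-0.5],[0.01,-0.0014,0.0001],255],[[0,0,-0.5],[0.0081,-0.0008,0.0001],255],[[0,0,-0.4],[0.0062,-0.0006,0.0001],255],[[0,0,-0.2],[0.0044,-0.0006,0],255],[[0,0,-0.2],[0.0029,-0.0002,0],255],[[0,0,-0.1],[0.0015,-0.0001,0],255],[[0,0,0],[0.0006,-0.0001,0],255],[[0,0,0],[0,0,0],255],[[0,0,0],[0,0,0],255]]'
python3 m.py c5
```

```text
clock: 9.05
eef_pos: [0.5366, -0.2295, 0.1489]
tcp_rot: [180.0, -0.0, 65.5]
wrist_force: [-0.3, 0.1, -1.6]
gripper_width: 0.0156
gripper_force: 40.0
clock: 10.05
eef_pos: [0.5362, 0.0233, 0.1477]
tcp_rot: [-180.0, -0.0, 80.3]
wrist_force: [-0.4, 0.4, -1.4]
gripper_width: 0.0161
gripper_force: 40.0
clock: 11.05
eef_pos: [0.5374, 0.0963, 0.147]
tcp_rot: [-180.0, 0.0, 84.4]
wrist_force: [0.1, 0.3, -2.0]
gripper_width: 0.0159
gripper_force: 40.0
tcp [0.5374 0.0963 0.147 ] yaw [-1.79997616e+02  3.43098281e-03  8.44166242e+01] ball [0.5446 0.193  0.1472] 146 ball in tool [ 0.0969 -0.0022 -0.0003]
dish fit centre [0.5465 0.197  0.1276] slope deg [0.7 1.6] 1399 grip 39.978575706481934 0.015476529960775951
```

View pics/c5.png

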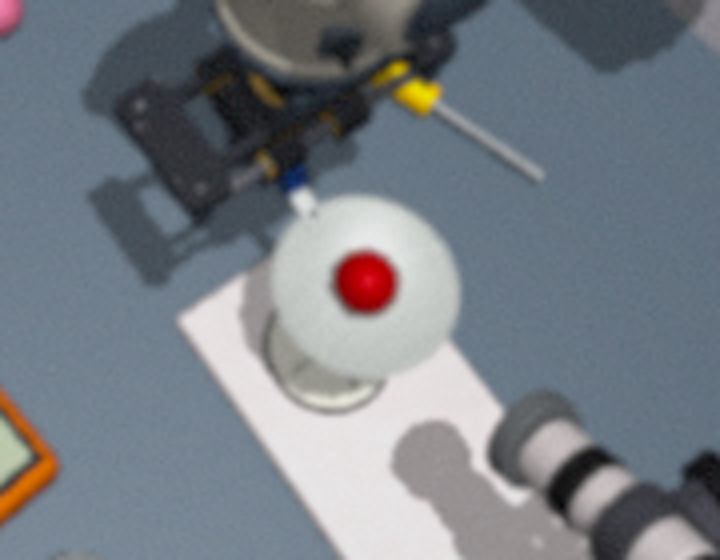

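The ball at (366,282) is in the middle of the dish (367,287), with the handle pointing away from the camera. I'll trim by +3 mm up and 2 mm sideways, then hold for the first picture.

```bash
python3 -m pendant '[[[0,0,0],[0,0.0005,-0.0005],255],[[0,0,0],[0,0.001,-0.001],255],[[0,0,0],[0,0.0005,-0.001],255],[[0,0,0],[0,0,-0.0005],255],[[0,0,0],[0,0,0],255],[[0,0,0],[0,0,0],255],[[0,0,0],[0,0,0],255],[[0,0,0],[0,0,0],255],[[0,0,0],[0,0,0],255],[[0,0,0],[0,0,0],255],[[0,0,0],[0,0,0],255],[[0,0,0],[0,0,0],255]]'
python3 -m pendant '[[[0,0,0],[0,0,0],255],[[0,0,0],[0,0,0],255],[[0,0,0],[0,0,0],255],[[0,0,0],[0,0,0],255],[[0,0,0],[0,0,0],255],[[0,0,0],[0,0,0],255],[[0,0,0],[0,0,0],255],[[0,0,0],[0,0,0],255],[[0,0,0],[0,0,0],255],[[0,0,0],[0,0,0],255],[[0,0,0],[0,0,0],255],[[0,0,0],[0,0,0],255]]'
python3 m.py
python3 -c "
from plan import *
import h
# cross/lens check from rays is the trimmed pose; turn about the ball at tool (.096,-.0005)
o=h.ctrl.observe();t=o['eef_pos'];y=o['tcp_rot'][2];a=np.radians(y);off=(.096,-.0005)
p=t[:2]+off[0]*np.array([np.cos(a),np.sin(a)])+off[1]*np.array([np.sin(a),-np.cos(a)]);print(p,y)
plan(t,y,(*p,t[2]),-5.6,48,off)"
```

```text
clock: 12.1
eef_pos: [0.5393, 0.0964, 0.15]
tcp_rot: [180.0, 0.0, 84.4]
wrist_force: [0.6, -1.0, -2.2]
gripper_width: 0.0157
gripper_force: 40.0
clock: 13.1
eef_pos: [0.5393, 0.0964, 0.15]
tcp_rot: [180.0, 0.0, 84.4]
wrist_force: [0.5, 0.5, -2.3]
gripper_width: 0.0158
gripper_force: 40.0
tcp [0.5394 0.0964 0.15  ] yaw [ 1.79997657e+02 -2.41469481e-03  8.44400183e+01] ball [0.5466 0.1929 0.1503] 152 ball in tool [ 0.0967 -0.0021 -0.0003]
dish fit centre [0.5476 0.1966 0.1307] slope deg [0.4 1.1] 1410 grip 39.978604316711426 0.01576420162793237
[0.54816434 0.19203951] 84.44001827490843
[[[0,0,0],[0,0,-0],255],[[0,0,0.1],[-0,-0.0002,-0],255],[[0,0,0.1],[-0,-0.0001,-0],255],[[0,0,0.3],[-0,-0.0005,-0],255],[[0,0,0.4],[-0,-0.0007,-0],255],[[0,0,0.5],[-0,-0.0008,-0],255],[[0,0,0.8],[-0,-0.0014,-0],255],[[0,0,1],[0,-0.0017,-0],255],[[0,0,1.2],[0,-0.002,-0],255],[[0,0,1.4],[0,-0.0023,-0],255],[[0,0,1.7],[0.0001,-0.0029,-0],255],[[0,0,1.8],[-0,-0.003,-0],255]]
[[[0,0,2.1],[0,-0.0035,-0],255],[[0,0,2.3],[0.0001,-0.0039,-0],255],[[0,0,2.5],[0.0001,-0.0041,-0],255],[[0,0,2.7],[0,-0.0046,-0],255],
[... 379 characters left out ...]
-0.0059,-0],255],[[0,0,3.3],[0.0002,-0.0055,-0],255],[[0,0,3.3],[0.0001,-0.0055,-0],255],[[0,0,3.2],[0.0001,-0.0054,-0],255],[[0,0,3],[0.0001,-0.005,-0],255],[[0,0,2.8],[0.0001,-0.0047,-0],255],[[0,0,2.7],[0.0001,-0.0045,-0],255],[[0,0,2.5],[0.0001,-0.0042,-0],255],[[0,0,2.3],[0,-0.0039,-0],255],[[0,0,2.1],[0.0001,-0.0035,-0],255]]
[[[0,0,1.9],[-0,-0.0032,-0],255],[[0,0,1.6],[0,-0.0026,-0],255],[[0,0,1.4],[0,-0.0024,-0],255],[[0,0,1.2],[0,-0.002,-0],255],[[0,0,1],[0.0001,-0.0017,-0],255],[[0,0,0.8],[-0,-0.0013,-0],255],[[0,0,0.6],[-0,-0.001,-0],255],[[0,0,0.4],[-0,-0.0007,-0],255],[[0,0,0.2],[-0,-0.0003,-0],255],[[0,0,0.2],[-0,-0.0004,-0],255],[[0,0,0],[-0,0,-0],255],[[0,0,0],[-0,0,-0],255]]
```

```bash
python3 -m pendant '[[[0,0,0.1],[0,-0.0002,0],255],[[0,0,0.1],[0,-0.0001,0],255],[[0,0,0.3],[0,-0.0005,0],255],[[0,0,0.4],[0,-0.0007,0],255],[[0,0,0.5],[0,-0.0008,0],255],[[0,0,0.8],[0,-0.0014,0],255],[[0,0,1],[0,-0.0017,0],255],[[0,0,1.2],[0,-0.002,0],255],[[0,0,1.4],[0,-0.0023,0],255],[[0,0,1.7],[0.0001,-0.0029,0],255],[[0,0,1.8],[0,-0.003,0],255],[[0,0,2.1],[0,-0.0035,0],255]]' 40
python3 -m pendant '[[[0,0,2.3],[0.0001,-0.0039,0],255],[[0,0,2.5],[0.0001,-0.0041,0],255],[[0,0,2.7],[0,-0.0046,0],255],[[0,0,2.9],[0.0001,-0.0048,0],255],[[0,0,3],[0.0002,-0.0051,0],255],[[0,0,3.1],[0.0001,-0.0051,0],255],[[0,0,3.3],[0.0001,-0.0056,0],255],[[0,0,3.4],[0.0001,-0.0057,0],255],[[0,0,3.4],[0.0002,-0.0057,0],255],[[0,0,3.5],[0.0001,-0.0058,0],255],[[0,0,3.5],[0.0002,-0.0059,0],255],[[0,0,3.5],[0.0001,-0.0058,0],255]]'
python3 -m pendant '[[[0,0,3.5],[0.0002,-0.0059,0],255],[[0,0,3.5],[0.0001,-0.0059,0],255],[[0,0,3.3],[0.0002,-0.0055,0],255],[[0,0,3.3],[0.0001,-0.0055,0],255],[[0,0,3.2],[0.0001,-0.0054,0],255],[[0,0,3],[0.0001,-0.005,0],255],[[0,0,2.8],[0.0001,-0.0047,0],255],[[0,0,2.7],[0.0001,-0.0045,0],255],[[0,0,2.5],[0.0001,-0.0042,0],255],[[0,0,2.3],[0,-0.0039,0],255],[[0,0,2.1],[0.0001,-0.0035,0],255],[[0,0,1.9],[0,-0.0032,0],255]]'
python3 -m pendant '[[[0,0,1.6],[0,-0.0026,0],255],[[0,0,1.4],[0,-0.0024,0],255],[[0,0,1.2],[0,-0.002,0],255],[[0,0,1],[0.0001,-0.0017,0],255],[[0,0,0.8],[0,-0.0013,0],255],[[0,0,0.6],[0,-0.001,0],255],[[0,0,0.4],[0,-0.0007,0],255],[[0,0,0.2],[0,-0.0003,0],255],[[0,0,0.2],[0,-0.0004,0],255],[[0,0,0],[0,0,0],255],[[0,0,0],[0,0,0],255],[[0,0,0],[0,0,0],255]]'
python3 m.py c6
```

```text
clock: 14.15
eef_pos: [0.5203, 0.1001, 0.15]
tcp_rot: [180.0, -0.0, 72.9]
wrist_force: [0.6, 0.2, -1.4]
gripper_width: 0.0155
gripper_force: 40.0
clock: 15.15
eef_pos: [0.4703, 0.1354, 0.1501]
tcp_rot: [-180.0, 0.0, 35.7]
wrist_force: [0.4, -0.3, -0.9]
gripper_width: 0.0155
gripper_force: 40.0
clock: 16.15
eef_pos: [0.4519, 0.1887, 0.15]
tcp_rot: [-180.0, 0.0, 1.7]
wrist_force: [0.3, -0.1, -2.3]
gripper_width: 0.0158
gripper_force: 40.0
clock: 17.15
eef_pos: [0.4526, 0.2008, 0.15]
tcp_rot: [180.0, 0.0, -5.6]
wrist_force: [-0.4, 0.5, -3.0]
gripper_width: 0.0157
gripper_force: 40.0
tcp [0.4526 0.2008 0.15  ] yaw [ 1.79998835e+02  2.58565081e-03 -5.55982119e+00] ball [0.546  0.1927 0.1504] 148 ball in tool [ 0.0938 -0.001  -0.0004]
dish fit centre [0.5451 0.1954 0.1307] slope deg [-1.   1.2] 1407 grip 39.97855246067047 0.015478628699366335
```

View pics/c6.png

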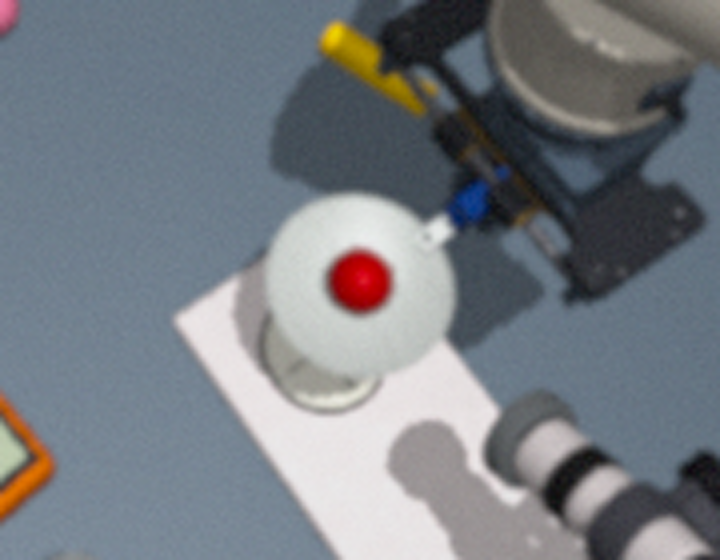

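The handle now points towards the robot. The ball at (360,281) is centred in the dish (361,285), level and within a few mm of focus, so I'm handing in.

```bash
python3 -m pendant '[[[0,0,0],[0,0,0],255],[[0,0,0],[0,0,0],255],[[0,0,0],[0,0,0],255]]' && python3 -c "
from plant import ctrl
print(ctrl.job_done())"
```

```text
clock: 17.45
eef_pos: [0.4526, 0.2009, 0.15]
tcp_rot: [-180.0, 0.0, -5.6]
wrist_force: [0.2, -0.7, -1.8]
gripper_width: 0.0157
gripper_force: 40.0
the job is handed in; nothing more can be done
None
```

I handed the job in at about 17.5 s with the dish held level and still, the ball centred and within about 5 mm of the focus by my measurements, and the handle turned towards the robot; the hand-in returned no verdict.

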